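Load the check cell into the grain analyser's light path

ROBOT

A 6-joint arm with a two-finger parallel gripper is mounted at the origin on the work surface. World frame = base frame: x ahead of the robot, y to its left, z up, the work surface at z = 0. Lengths are in m, angles in rad, forces in N, time in s.
With the tool pointing down it reaches from about 0.275 to 1 m from the base axis. Payload 8.4 kg.
Tool frame: the origin (TCP) lies midway between the tips of the shut fingers; the grasp point (between the pads) lies 19 mm behind it (r.grasp_offset is the y of the grasp point in the tool frame, in m); y points along the fingers, z is the direction in which the jaws open and shut, and the axes are right-handed (so a half turn about y gives the same grasp; the last joint's range is limited). The gripper opens to 85 mm and grips with 20 to 120 N. Pads are 22 mm wide; open, the fingers measure 114 mm over their backs; the gripper's body (76 mm by 85 mm) begins 54 mm behind the grasp point. The pads swing forward as they close: fully open they stand 13 mm farther back than shut.
Start: joints at [1.158, 0.353, 1.633, -0, 1.155, -0.002], TCP at [0.25, 0.573, 0.231] pointing down, gripper open.
Joint ranges: [-2.63, 2.63], [-0.92, 2.1], [0.06, 2.66], [-1.3, 4.44], [0, 2.69], [-3.02, 3.02]. Speed limits (rad/s): [2.22, 2.22, 2.79, 3.14, 3.14, 3.14].

INTERFACE

Orientations are given as [roll, pitch, yaw] about the fixed x, y, z axes, in that order (R = Rz(yaw) Ry(pitch) Rx(roll)).
In Python, from workcell import r gives the robot as it stands. The module is installed in compiled form; this text tells all that it offers. Calls block until the motion is done:
- r.move_pose(position, orientation): joint-space move of the TCP to a pose.
- r.movel(position, ori=None, vel=0.15): straight line of the TCP; ori=None keeps the orientation; vel is the mean speed in m/s.
- r.set_joints(angles): joint-space move.
- r.grip(opening): opening from 0.0 (shut) to 1.0 (fully open); the grip force is fixed at half the most; returns when the fingers have stopped.
- r.hold(seconds).
- r.solve_ik(position, orientation): joint angles nearest the present ones, or None.
- r.observe(): the state.
- r.read_camera(name): name is "scene" or "top"; returns a dict with "color" (480x640x3 uint8, red, green, blue), "camera_matrix" (3x3 intrinsics, pixels), "pose" (4x4, takes a point from camera to world coordinates). Camera axes: x right, y up, looking along -z (the intrinsics and any distortion apply to the point x, -y, -z); pixel columns grow to the right and rows downward; lengths in m; the calibration is good to about 2 mm. A picture is of the moment at which its call begins. There is no depth.
A pose or a line that the arm cannot do raises r.MotionError and nothing moves.
- r.finish_job(): hands the job in, once; it reports no verdict.
The state is a dict: "clock": time; "joint_pos": joint angles; "qvel": joint speeds; "effort": joint torques, N m; "position": TCP position; "eef_rot": TCP orientation; "wrist_force": force on the tool from outside, world axes, zero at the start; "wrist_torque": the same for the moment, N m; "opening": opening from 0.0 (shut) to 1.0 (fully open).
Only numpy, scipy, OpenCV 4.12 (cv2) and the standard library are available. Lean on these libraries where they do the work, as an engineer would, in place of code of your own. Each camera call takes 0.05 s, during which the arm holds its last target.

TASK

Take the orange-gripped check cell from its stand by the grip tab, without touching its clear windows, and lower it into the round well of the analyser stage. Press it only lightly and turn it slowly until its key is felt to drop into the slot of the stiff swivelling cup; only when the cell is fully home, never by a half-caught key, swing cell and cup gently clockwise until the clear windows squarely face the lamp and the detector, where the cup meets its stop. Force nothing, keep the cell upright and fully home, let go of it, and leave the blue-gripped cell and the other things where they are.

Things in the scene. Friction and masses are not known exactly. Their poses are not given: they have to be found in the camera images.
- cell: the check cell to load, loose, about 200 g, 96 mm tall. Origin: centre of its underside; z up; y = the way its two clear windows face (either may face the lamp), x = the way its two black sides face. Window part 34 x 34 mm, 20 to 62 mm above the origin, black cap up to 66 mm, orange grip tab on top. In the stand its foot lies on the stand's top, its key in a slot
- cell_tab (a point): middle of the check cell's orange grip tab, 81 mm above the cell's origin, axes as the cell's. The tab is 14 mm thick along x (pinch it across this), 34 mm long along y, 30 mm tall (66 to 96 mm above the cell's origin)
- cell_foot (a point): centre of the underside of the check cell's round foot, 6 mm above the cell's origin, axes as the cell's. Foot 44 mm diameter, 14 mm tall, with a 2.5 mm chamfer below. Under it a straight steel key: 42 mm long along x, 6 mm wide along y, 6 mm tall
- cell_windows: the two glass panes of the check cell, each 26 x 40 mm, in its +y and -y faces; fixed to the cell. Origin in the middle between the panes, 41 mm above the cell's origin. Not to be touched by the fingers
- stage: cell stage of the analyser, fixed: white base 130 x 230 x 20 mm, origin at the centre of its underside, z up. The light path runs along its y axis, 66 mm above the bench: grey lamp house at +y, green detector house at -y, each 74 x 46 mm, tops 83 mm above the bench. Their 25 mm snouts end 34 mm from the well's axis, tops 79 mm above the bench
- stage_rim (a point): centre of the mouth of the stage's aluminium well, 46 mm above the bench, axes as the stage's. Inside diameter 47 mm, outside 68 mm, 14 mm deep to the floor of the brass swivelling cup in it. A straight slot 8.5 mm wide and 9.5 mm deep runs right across the cup's floor, to take the cell's key
- stage_well (a point): middle of the cup's floor on the well's axis, 32 mm above the bench, axes as the stage's. While the key lies across the slot the cell's origin is at this height; when the key meets the slot the cell can sink 6 mm, until its foot lies on the cup floor (fully home)
- stage_stop (a point): mark on the stage base, 55 mm from the well's axis towards the stage's -x. The cup's stop (fully clockwise seen from above) is set so that a cell turned against it faces along the light path (the key has 0.07 rad play either way). The cup starts 0.3 to 0.75 rad anticlockwise of the stop, angle not reported, range 0.85; it turns stiffly (0.4 N m: grip the tab firmly) and stays where left
- stand: white plastic stand, fixed, 84 x 200 x 14 mm, origin at the centre of its underside, with two slots at y = +50 and -50 mm for the keys of the two cells
- blank: a second cell of the same shape and size with a blue grip tab and green glass, in the other place of the stand; to be left alone
- jar: closed jar, 60 mm diameter, 85 mm tall, origin at the centre of its underside; to be left alone
- scoop: small open sheet-steel scoop 90 x 70 x 40 mm, origin at the centre of its underside; to be left alone
- tweezers: steel tweezers lying flat, 125 mm long, about 9 mm tall, origin at the centre of their underside; to be left alone

How it is judged:
On the way:
1. the cell's key has dropped into the cup's slot: the cell is fully home in the well (z of cell in the frame of stage_well below -0.004 m and horizontal distance between cell and stage_well below 0.004 m), for 0.2 s.
At the end, for the whole second after the job is handed in: the check cell stands upright (within 0.06 rad) and at rest in the well, its axis within 4 mm of the well's, fully home (origin at least 4 mm below the cup floor), its clear windows facing along the light path within 0.1 rad (either window to the lamp), and it has been let go (all of step 1 and angle between the y axis of cell and the y axis of stage, either way round below 0.1 rad and angle between cell's own z axis and vertical below 0.06 rad and linear speed of cell below 0.02 m/s and angular speed of cell below 0.1 rad/s); the robot touches nothing.
It fails at once if the cell is forced before it is home: pressed or turned against the stage or its cup with more than 20 N while its key is not fully in the slot (contact force between cell and stage above 20 N and z of cell in the frame of stage_well above -0.004 m).
It fails at once if the cell is forced: pressed or turned against the stage or its cup with more than 60 N (contact force between cell and stage above 60 N).
It fails at once if the fingers touch the cell's clear windows (contact force between the fingers and cell_windows above 0.5 N).
It fails at once if the cell is tipped by more than 0.35 rad (angle between cell's own z axis and vertical above 0.35 rad).
It fails at once if the blue-gripped cell, the jar, the scoop or the tweezers are moved by more than 15 mm (distance of any of blank, jar, scoop, tweezers from where it was at the start of the episode above 0.015 m).
It also fails if it takes over 70 s, if anything falls off the work surface, if the arm or the gripper's body presses on something with over 40 N, if the wrist force passes 120 N, or if a joint passes its speed limit or range.

## Working session

There is one attempt and no reset: what is moved stays moved. The work goes in short steps, each a Python script; the robot and the scene stay as the last script left them, time stands still between calls to the robot, and variables do not carry over. Pictures are saved under pics/ and viewed, and the job is handed in when it is done.

```bash
mkdir -p pics; python3 - <<'E'
from workcell import r
import cv2,numpy as np
np.set_printoptions(precision=4,suppress=True)
for n in("scene","top"):
    d=r.read_camera(n); cv2.imwrite(f"pics/{n}0.png",d["color"][:,:,::-1]); print(n,d.keys(),d["camera_matrix"],d["pose"])
    np.savez(f"{n}.npz",K=d["camera_matrix"],P=d["pose"])
s=r.observe(); print(s); print(r.grasp_offset)
E
```

```text
scene dict_keys(['color', 'camera_matrix', 'pose']) [[531.5734   0.     316.043 ]
 [  0.     531.5734 238.3525]
 [  0.       0.       1.    ]] [[-0.8411 -0.463   0.2796  0.8923]
 [ 0.5407 -0.7308  0.4166  0.4442]
 [ 0.0115  0.5016  0.865   0.9518]
 [ 0.      0.      0.      1.    ]]
top dict_keys(['color', 'camera_matrix', 'pose']) [[616.9192   0.     327.8355]
 [  0.     616.9192 256.8367]
 [  0.       0.       1.    ]] [[ 0.0044  0.9952 -0.0976  0.4875]
 [-0.9999  0.0029 -0.0164  0.003 ]
 [-0.0161  0.0977  0.9951  1.2441]
 [ 0.      0.      0.      1.    ]]
{'clock': 0.1, 'joint_pos': array([ 1.1576,  0.3536,  1.6341,  0.    ,  1.1552, -0.0024]), 'qvel': array([ 0.0009, -0.0005, -0.0019, -0.0026, -0.0008,  0.0012]), 'effort': array([  0.0015, -60.635 , -34.2823,   0.0002,   0.0039,   0.    ]), 'position': array([0.2494, 0.5726, 0.2306]), 'eef_rot': array([-1.5721,  0.    , -0.4108]), 'wrist_force': array([ 0.1404, -0.3293, -0.1918]), 'wrist_torque': array([0.0173, 0.0469, 0.0071]), 'opening': 0.999564766179686}
-0.0187
```

View pics/scene0.png

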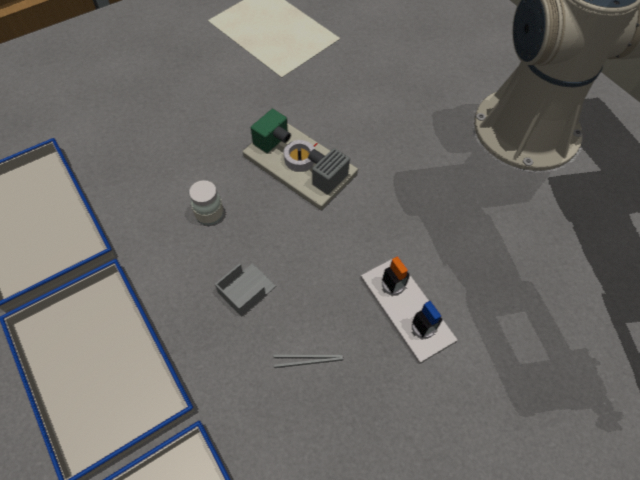

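View pics/top0.png

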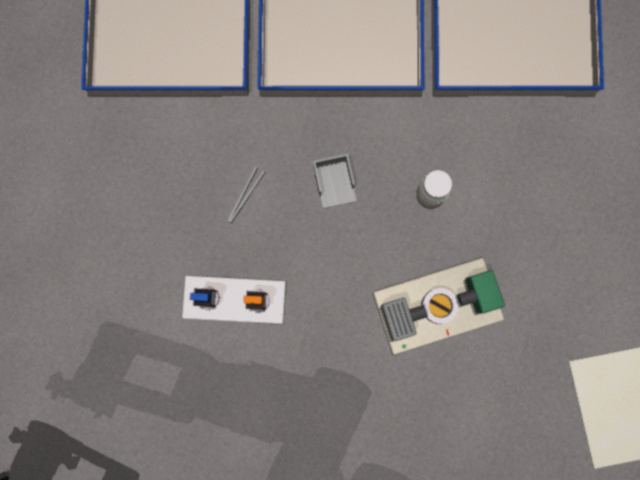

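The scene image shows the stand with the orange cell at about (397,275) and blue at (427,318), and the stage at about (300,160). In the top image, orange is at (255,300), blue at (203,297) and the well at (440,305). I'll enlarge these.

```bash
python3 - <<'E'
import cv2
t=cv2.imread("pics/top0.png"); s=cv2.imread("pics/scene0.png")
def c(im,x,y,w,h,k,n): cv2.imwrite("pics/"+n,cv2.resize(im[y:y+h,x:x+w],None,fx=k,fy=k,interpolation=cv2.INTER_CUBIC))
c(t,175,265,120,70,6,"t_stand.png"); c(t,370,250,140,110,5,"t_stage.png")
c(s,350,245,120,120,5,"s_stand.png"); c(s,235,100,130,110,5,"s_stage.png")
E
```

```text
(no output)
```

View pics/t_stand.png

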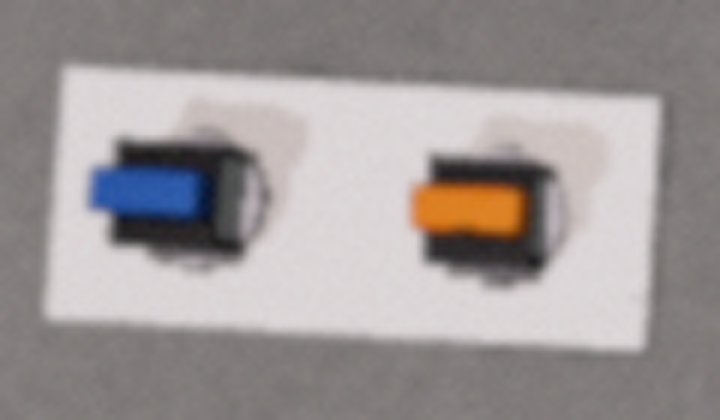

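View pics/t_stage.png

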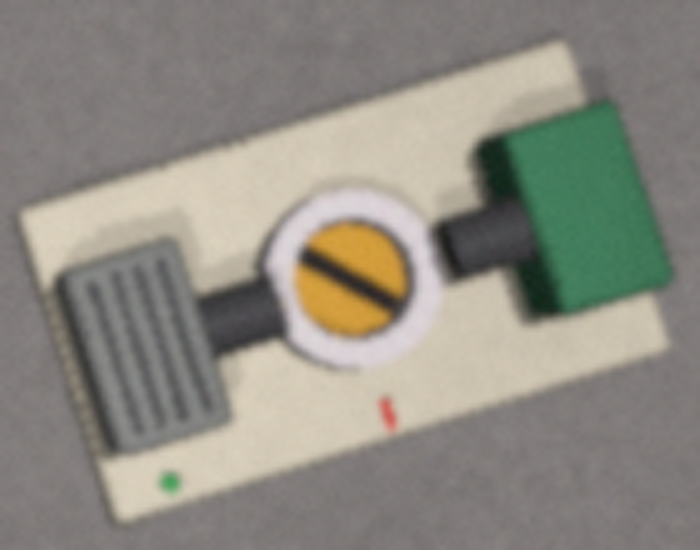

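View pics/s_stand.png

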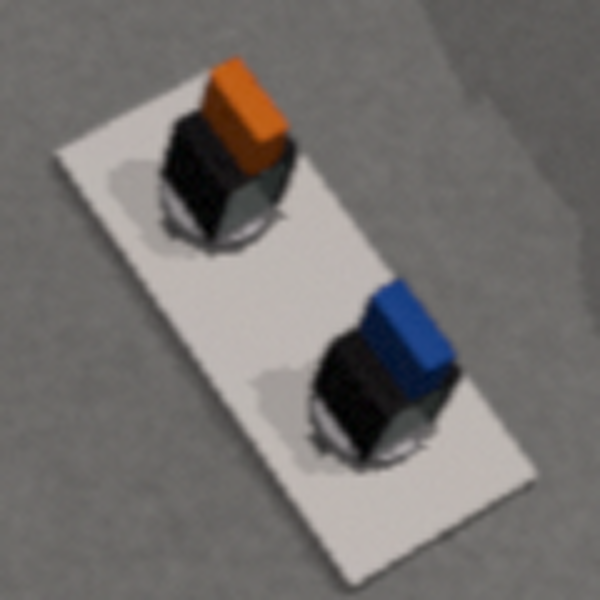

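View pics/s_stage.png

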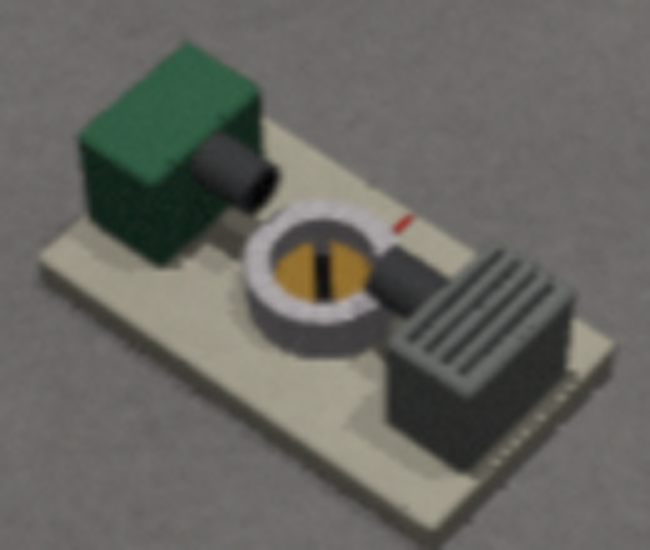

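```bash
cat > h.py <<'E'
import numpy as np, cv2
from scipy.optimize import least_squares
np.set_printoptions(precision=4,suppress=True)
C={n:np.load(f"{n}.npz") for n in("scene","top")}
def proj(n,X):
    X=np.atleast_2d(X);K,P=C[n]["K"],C[n]["P"]
    c=(X-P[:3,3])@P[:3,:3]; c=c*[1,-1,-1]
    u=c@K.T; return u[:,:2]/u[:,2:]
def back(n,uv,z):
    K,P=C[n]["K"],C[n]["P"]; d=np.linalg.solve(K,[uv[0],uv[1],1.])*[1,-1,-1]; d=P[:3,:3]@d
    return P[:3,3]+d*(z-P[2,3])/d[2]
def Rz(a): return np.array([[np.cos(a),-np.sin(a)],[np.sin(a),np.cos(a)]])
def fit(obs,x0):
    # obs: list (cam,(u,v),(x,y,z)) ; planar pose x,y,yaw
    def res(p):
        o=[]
        for n,uv,m in obs:
            w=np.r_[Rz(p[2])@np.array(m[:2])+p[:2],m[2]]; o.append(proj(n,w)[0]-uv)
        return np.concatenate(o)
    s=least_squares(res,x0,loss='soft_l1'); return s.x,res(s.x).reshape(-1,2)
E
python3 - <<'E'
from h import *
def T(x,y): return np.array([x/5+370-.4,y/5+250-.4])
def S(x,y): return np.array([x/5+235-.4,y/5+100-.4])
top=[("top",T(20,212),(.065,.115,.02)),("top",T(568,40),(.065,-.115,.02)),("top",T(668,348),(-.065,-.115,.02)),("top",T(118,522),(-.065,.115,.02)),("top",T(352,278),(0,0,.046))]
sc=[("scene",S(42,258),(.065,-.115,.02)),("scene",S(432,528),(.065,.115,.02)),("scene",S(615,347),(-.065,.115,.02))]
for o in(top,sc,top+sc):
    p,e=fit(o,[.4,-.18,.3]); print("stage",p,np.degrees(p[2]));print(e.round(2).tolist())
a=back("top",T(302,251),.032);b=back("top",T(403,305),.032);d=b-a;print("slot",np.degrees(np.arctan2(d[1],d[0])),(a+b)/2)
a=back("scene",S(322,245),.032);b=back("scene",S(325,300),.032);d=b-a;print("slot",np.degrees(np.arctan2(d[1],d[0])),(a+b)/2)
def T(x,y): return np.array([x/6+175-.4,y/6+265-.4])
def S(x,y): return np.array([x/5+350-.4,y/5+245-.4])
st=[("top",T(62,66),(.042,.1,.014)),("top",T(661,97),(.042,-.1,.014)),("top",T(645,351),(-.042,-.1,.014)),("top",T(45,320),(-.042,.1,.014))]
ss=[("scene",S(54,153),(.042,-.1,.014)),("scene",S(537,477),(-.042,.1,.014)),("scene",S(352,586),(.042,.1,.014))]
for o in(st,ss,st+ss):
    p,e=fit(o,[.4,.18,0]); print("stand",p,np.degrees(p[2]),"cell",p[:2]+Rz(p[2])@[0,-.05]);print(e.round(2).tolist())
# tab: top face corners, z=.008+.096 (cell origin z = .014-.006)
z=.104
for q in [(412,186),(528,186),(526,236),(412,226)]: print("top",back("top",T(*q),z))
for q in [(207,72),(238,58),(289,127),(260,143)]: print("scene",back("scene",S(*q),z))
E
```

```text
stage [ 0.5118 -0.1951  0.3064] 17.554488039123346
[[-0.97, -0.6], [-0.12, -0.74], [1.18, 0.49], [-0.38, 0.75], [0.43, 0.03]]
stage [ 0.5123 -0.1938  0.3025] 17.332197190904363
[[-1.17, -0.59], [-0.01, 1.02], [1.17, -0.43]]
stage [ 0.512  -0.1948  0.3051] 17.479255038681185
[[-1.08, -0.76], [-0.19, -0.75], [1.03, 0.5], [-0.58, 0.62], [0.29, -0.04], [-1.28, -0.84], [0.03, 0.56], [1.07, -0.93]]
slot -118.11585475423036 [ 0.5122 -0.1967  0.032 ]
slot 60.62042792578607 [ 0.5101 -0.199   0.032 ]
stand [ 0.5226  0.2114 -0.0472] -2.7020226322149203 cell [0.5203 0.1615]
[[0.22, 0.16], [-0.17, 0.04], [0.03, -0.07], [-0.07, -0.13]]
stand [ 0.5236  0.2114 -0.0485] -2.77718835260787 cell [0.5212 0.1614]
[[0.05, -0.03], [0.07, -0.2], [-0.12, 0.22]]
stand [ 0.523   0.2114 -0.0486] -2.782442126801326 cell [0.5206 0.1614]
[[0.27, -0.11], [-0.12, -0.1], [0.01, -0.22], [-0.07, -0.41], [0.29, -0.17], [0.31, -0.35], [0.12, 0.06]]
top [0.5269 0.178  0.104 ]
top [0.527  0.1422 0.104 ]
top [0.5117 0.1426 0.104 ]
top [0.5146 0.1778 0.104 ]
scene [0.5272 0.1446 0.104 ]
scene [0.5142 0.146  0.104 ]
scene [0.5157 0.1782 0.104 ]
scene [0.5284 0.1777 0.104 ]
```

```bash
python3 - <<'E'
from h import *
from workcell import r
import cv2
for n in("top","scene"):
    im=cv2.imread(f"pics/{n}0.png")
    x,y,w,h=(410,275,60,60) if n=="top" else (275,130,60,50)
    cv2.imwrite(f"pics/rim_{n}.png",cv2.resize(im[y:y+h,x:x+w],None,fx=10,fy=10,interpolation=cv2.INTER_CUBIC))
for k in(-90,90):
  for pos,a in(([.5206,.161,.3],-2.8),([.5206,.161,.078],-2.8),([.512,-.196,.3],75),([.512,-.196,.1],75),([.512,-.196,.1],17),([.512,-.196,.1],5)):
    q=r.solve_ik(pos,[-np.pi/2,0,np.radians(a+k)]); print(k,a,q)
E
```

```text
-90 -2.8 [ 0.2972  0.1669  1.725  -0.      1.2497  0.346 ]
-90 -2.8 [ 0.2972  0.4281  1.9257 -0.      0.7878  0.346 ]
-90 75 [-0.3683  0.1723  1.7184  0.      1.2509 -1.6773]
-90 75 [-0.3683  0.399   1.9066  0.      0.836  -1.6773]
-90 17 [-0.3683  0.399   1.9066  0.      0.836  -0.665 ]
-90 5 [-0.3683  0.399   1.9066  0.      0.836  -0.4556]
90 -2.8 [ 0.2972  0.1669  1.725   0.      1.2497 -2.7955]
90 -2.8 [ 0.2972  0.4281  1.9257  0.      0.7878 -2.7955]
90 75 [-0.3683  0.1723  1.7184 -0.      1.2509  1.4643]
90 75 [-0.3683  0.399   1.9066 -0.      0.836   1.4643]
90 17 [-0.3683  0.399   1.9066 -0.      0.836   2.4765]
90 5 [-0.3683  0.399   1.9066 -0.      0.836   2.686 ]
```

View pics/rim_top.png

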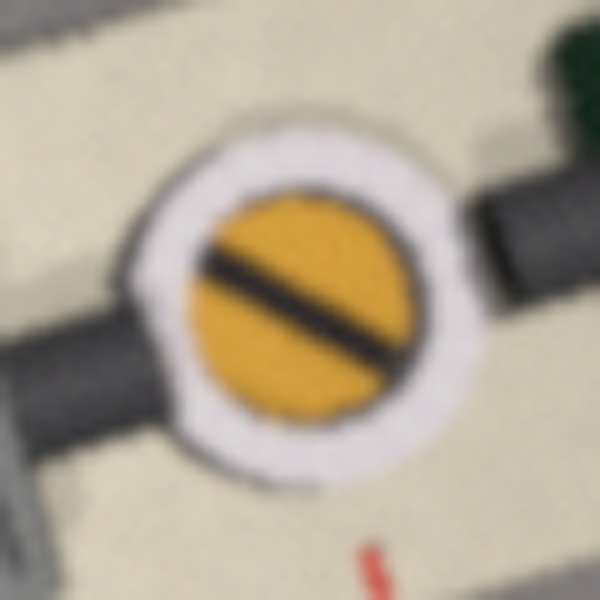

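View pics/rim_scene.png

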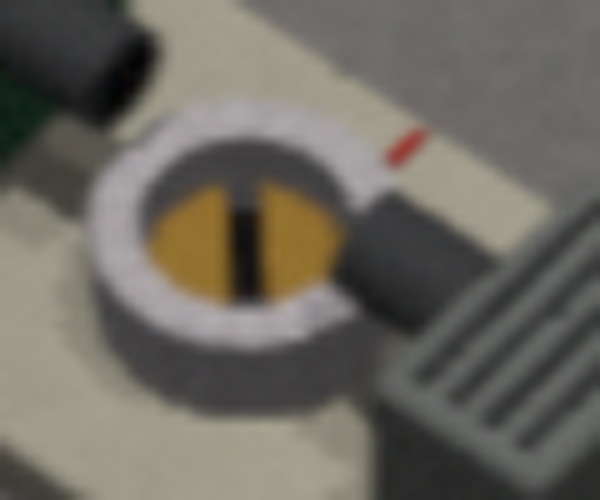

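```bash
python3 - <<'E'
from h import *
print(back("top",(410+31-.45,275+30.6-.45),.046), back("scene",(275+24.4-.45,130+22.3-.45),.046))
for n,o in(("top",(410,275)),("scene",(275,130))):
    for c in((.512,-.1955),(.5125,-.1965)):
        a=np.linspace(0,2*np.pi,13)[:-1]
        for R in(.034,.0235):
            p=proj(n,np.c_[c[0]+R*np.cos(a),c[1]+R*np.sin(a),np.full(12,.046)]); p=(p-o)*10+4.5
            print(n,c,R,"x",p[:,0].min().round(),p[:,0].max().round(),"y",p[:,1].min().round(),p[:,1].max().round())
E
```

```text
[ 0.512  -0.1953  0.046 ] [ 0.5133 -0.1948  0.046 ]
top (0.512, -0.1955) 0.034 x 135.0 488.0 y 130.0 483.0
top (0.512, -0.1955) 0.0235 x 189.0 433.0 y 184.0 428.0
top (0.5125, -0.1965) 0.034 x 140.0 493.0 y 127.0 480.0
top (0.5125, -0.1965) 0.0235 x 194.0 438.0 y 182.0 426.0
scene (0.512, -0.1955) 0.034 x 91.0 404.0 y 98.0 343.0
scene (0.512, -0.1955) 0.0235 x 139.0 355.0 y 135.0 304.0
scene (0.5125, -0.1965) 0.034 x 87.0 399.0 y 96.0 340.0
scene (0.5125, -0.1965) 0.0235 x 135.0 351.0 y 133.0 302.0
```

```bash
python3 - <<'E'
from h import *
from workcell import r
o=[-np.pi/2,0,np.radians(-92.8)]
r.move_pose([.5206,.1612,.22],o)
r.grip(0.55)
r.movel([.5206,.1612,.078],o,vel=.1)
s=r.observe();print(s["clock"],s["position"],s["eef_rot"],s["wrist_force"],s["wrist_torque"],s["opening"])
for n in("top","scene"):
    im=r.read_camera(n)["color"][:,:,::-1]
    x,y,w,h=(215,260,80,80) if n=="top" else (350,225,100,80)
    cv2.imwrite(f"pics/pre_{n}.png",cv2.resize(im[y:y+h,x:x+w],None,fx=7,fy=7,interpolation=cv2.INTER_CUBIC))
E
```

```text
3.925 [0.521  0.1613 0.0786] [-1.5698  0.0004 -1.6197] [ 0.1257  0.5322 -0.163 ] [-0.0373  0.0113 -0.0135] 0.5495173149483346
```

View pics/pre_scene.png

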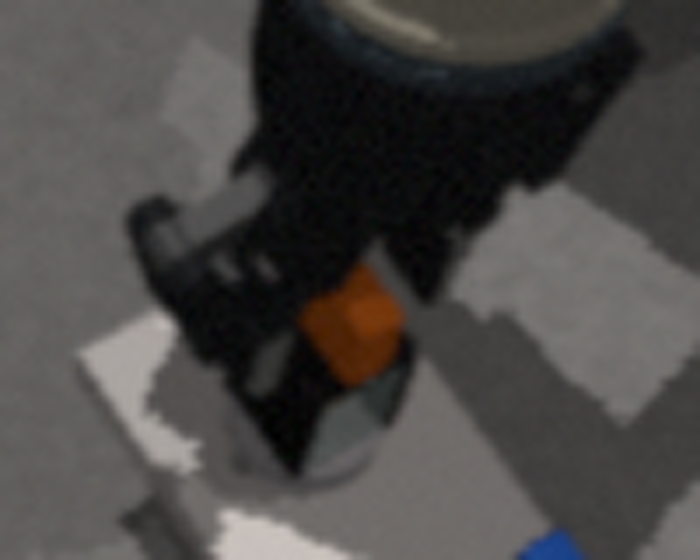

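The tab sits between the fingers, with the tips above the cap. Next I'll grip and lift.

```bash
python3 - <<'E'
from h import *
from workcell import r
def p(t):
    s=r.observe();print(t,round(s["clock"],2),s["position"],s["eef_rot"],s["wrist_force"],s["wrist_torque"],round(s["opening"],3))
r.grip(0.0);p("grip")
s=r.observe()
r.movel([.5206,.1612,.20],vel=.08);p("lift")
r.movel([.5122,-.1952,.20],[-np.pi/2,0,np.radians(61-90+8)],vel=.2);p("over"); r.hold(.3);p("o2")
for n in("top","scene"):
    im=r.read_camera(n)["color"][:,:,::-1]
    cv2.imwrite(f"pics/over_{n}_full.png",im)
    x,y,w,h=(390,250,110,100) if n=="top" else (250,60,110,100)
    cv2.imwrite(f"pics/over_{n}.png",cv2.resize(im[y:y+h,x:x+w],None,fx=6,fy=6,interpolation=cv2.INTER_CUBIC))
E
```

```text
grip 4.42 [0.5207 0.1612 0.0781] [-1.5706  0.0001 -1.6196] [-1.0953  0.2582  2.2252] [ 0.0262  0.0349 -0.0381] 0.151
lift 6.09 [0.5203 0.1611 0.1995] [-1.5717 -0.0003 -1.6197] [-0.7856 -0.5577 -2.9877] [-0.0287 -0.063   0.0195] 0.151
over 8.03 [ 0.5121 -0.1948  0.1999] [-1.5707  0.0003 -0.3666] [-0.1547  0.0312 -1.6722] [-0.0085  0.0036 -0.0356] 0.152
o2 8.32 [ 0.5123 -0.1949  0.2   ] [-1.5708 -0.     -0.3662] [-0.5217 -0.1815 -2.2507] [-0.0098 -0.0184  0.0238] 0.149
```

View pics/over_scene.png

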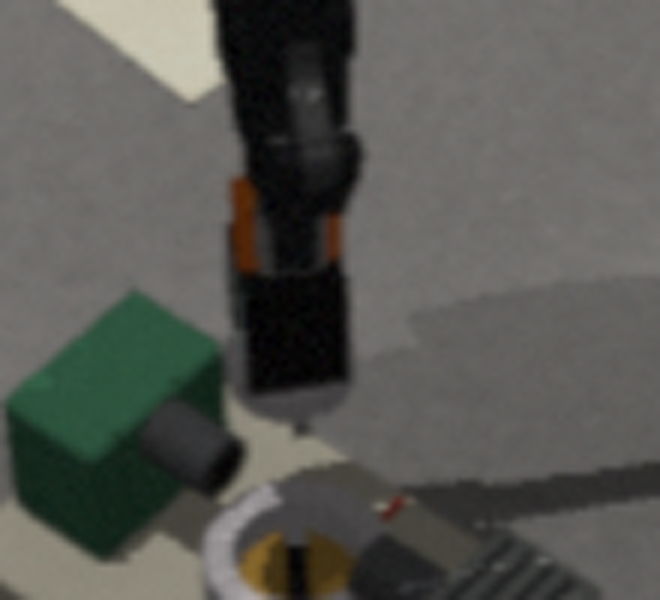

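View pics/over_top.png

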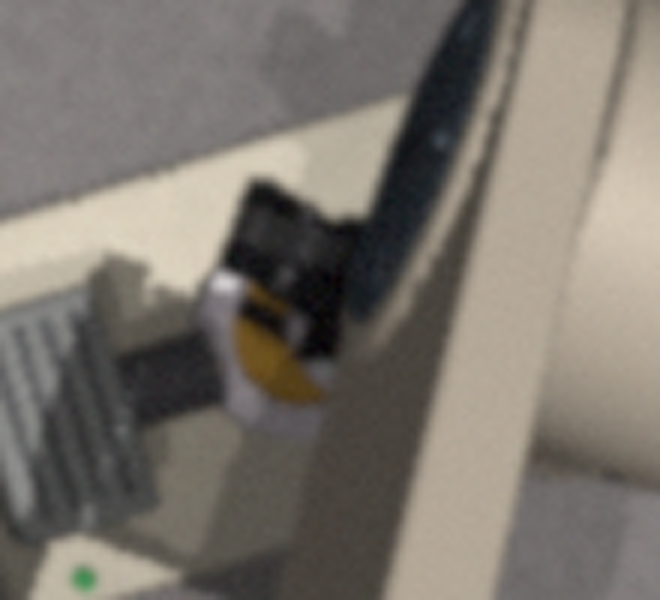

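```bash
python3 - <<'E'
from h import *
for c in((.5122,-.1950),):
  p=proj("scene",[[*c,.137],[*c,.151]]);print((p-[250,60])*6+2.5)
  a=np.linspace(0,2*np.pi,37)
  for z,R in((.1385,.0220),(.150,.022),(.046,.034)):
    p=(proj("scene",np.c_[c[0]+R*np.cos(a),c[1]+R*np.sin(a),0*a+z])-[250,60])*6+2.5
    print(z,p.min(0),p.max(0))
E
python3 -c "
import cv2
im=cv2.imread('pics/over_scene_full.png')[100:160,275:325]
im=cv2.convertScaleAbs(im,alpha=1.8,beta=10)
cv2.imwrite('pics/foot.png',cv2.resize(im,None,fx=10,fy=10,interpolation=cv2.INTER_CUBIC))"
```

```text
[[294.3598 378.8277]
 [293.6538 349.9168]]
0.1385 [229.0414 327.0296] [359.4382 425.5005]
0.15 [227.8517 303.0649] [359.4659 401.9639]
0.046 [204.7113 479.6384] [392.2778 626.4934]
```

View pics/foot.png

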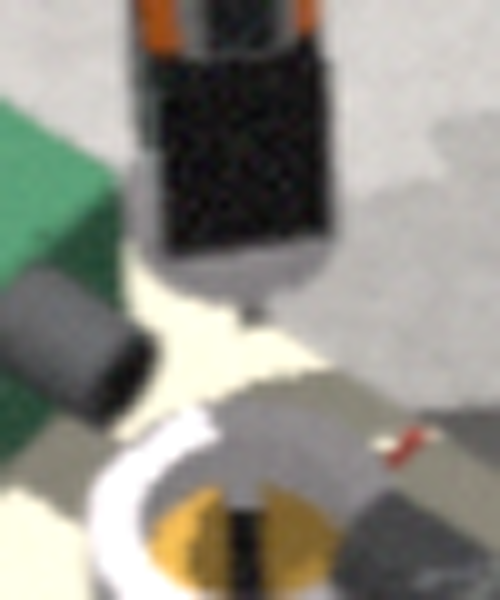

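```bash
cat >> h.py <<'E'
def cellpts(x,y,z0,yaw):
    L=[]
    a=np.linspace(0,2*np.pi,61)
    for z in(.0085,.02):L.append(np.c_[.022*np.cos(a),.022*np.sin(a),0*a+z])
    def box(hx,hy,z1,z2):
        c=np.array([[hx,hy],[hx,-hy],[-hx,-hy],[-hx,hy],[hx,hy]])
        for z in(z1,z2):L.append(np.c_[c,np.full(5,z)])
        for q in c[:4]:L.append(np.array([[*q,z1],[*q,z2]]))
    box(.017,.017,.02,.066);box(.007,.017,.066,.096);box(.021,.003,0,.006)
    out=[]
    for l in L:
        m=np.array(l);m[:,:2]=m[:,:2]@Rz(yaw).T+[x,y];m[:,2]+=z0;out.append(m)
    return out
def overlay(n,img,curves,crop,k,name,gain=1.8):
    x,y,w,h=crop
    im=cv2.resize(cv2.convertScaleAbs(img[y:y+h,x:x+w],alpha=gain,beta=10),None,fx=k,fy=k,interpolation=cv2.INTER_CUBIC)
    for c,col in curves:
        p=(proj(n,c)-[x,y])*k+(k-1)/2
        cv2.polylines(im,[np.round(p*8).astype(np.int32)],False,col,1,cv2.LINE_AA,3)
    cv2.imwrite(name,im)
def circ(x,y,z,R):
    a=np.linspace(0,2*np.pi,61);return np.c_[x+R*np.cos(a),y+R*np.sin(a),0*a+z]
E
python3 - <<'E'
from h import *
cs=[(c,(0,255,255)) for c in cellpts(.5123,-.1949,.130,np.radians(69))]
cs+=[(circ(.5126,-.195,.046,R),(0,0,255)) for R in(.034,.0235)]
overlay("scene",cv2.imread("pics/over_scene_full.png"),cs,(270,80,60,75),8,"pics/ov1.png")
cs=[(c,(0,0,255)) for c in cellpts(.5207,.1614,.008,np.radians(-2.8))]
overlay("scene",cv2.imread("pics/scene0.png"),cs,(370,245,60,60),8,"pics/ov2.png")
overlay("top",cv2.imread("pics/top0.png"),cs,(225,270,60,60),8,"pics/ov3.png")
a,b=cv2.imread("pics/ov2.png"),cv2.imread("pics/ov3.png")
cv2.imwrite("pics/ov23.png",cv2.resize(np.hstack([a,b]),None,fx=.83,fy=.83))
E
```

```text
(no output)
```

View pics/ov1.png

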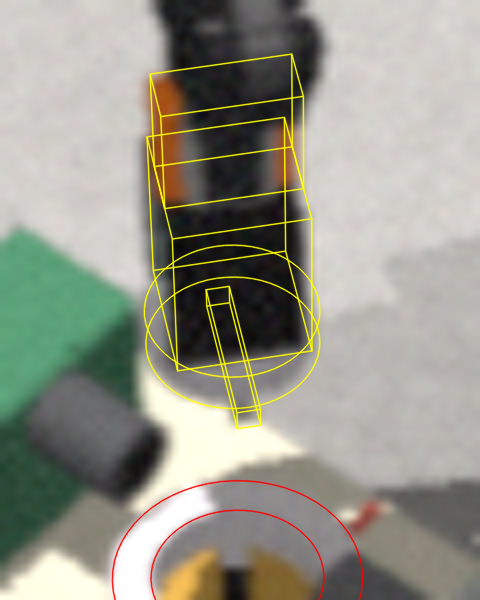

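View pics/ov23.png

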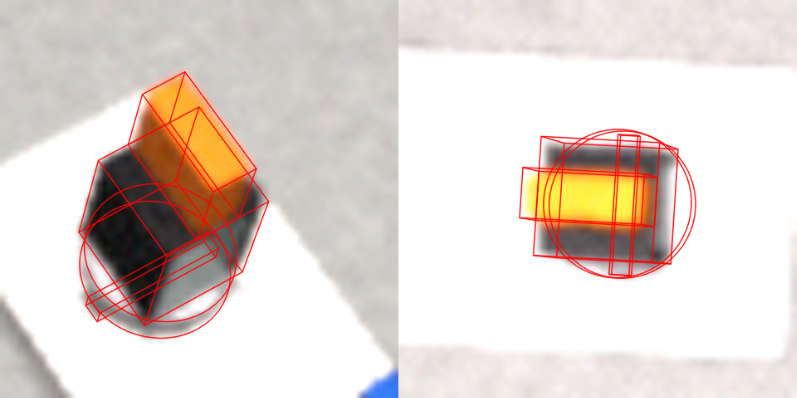

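The overlay suggests the cell sits about 1–2 mm off the tool axis along the tab. I'll check with a half turn in hand, which cancels any camera bias.

```bash
python3 - <<'E'
from h import *
from workcell import r
q=r.observe()["joint_pos"].copy(); print(q)
q[5]+=np.pi; r.set_joints(q); r.hold(.2)
s=r.observe();print(s["clock"],s["position"],s["eef_rot"],s["opening"])
im=r.read_camera("scene")["color"][:,:,::-1]
cv2.imwrite("pics/over180_scene_full.png",im)
P=s["position"]
cs=[(c,(0,255,255)) for c in cellpts(P[0],P[1],P[2]-.07,np.radians(69))]
overlay("scene",im.copy(),cs,(270,80,60,75),8,"pics/ov4.png")
a=[]
for f in("over","over180"):
    i=cv2.imread(f"pics/{f}_scene_full.png")[85:145,275:320]
    a.append(cv2.resize(cv2.convertScaleAbs(i,alpha=2.2,beta=10),None,fx=8.5,fy=8.5,interpolation=cv2.INTER_CUBIC))
cv2.imwrite("pics/cmp.png",np.hstack(a)); print(a[0].shape)
E
```

```text
[-0.3665  0.2677  1.83    0.      1.0438 -1.5711]
11.275 [ 0.5122 -0.195   0.2   ] [-1.5708  0.      2.7755] 0.1512425228467958
(510, 382, 3)
```

View pics/cmp.png

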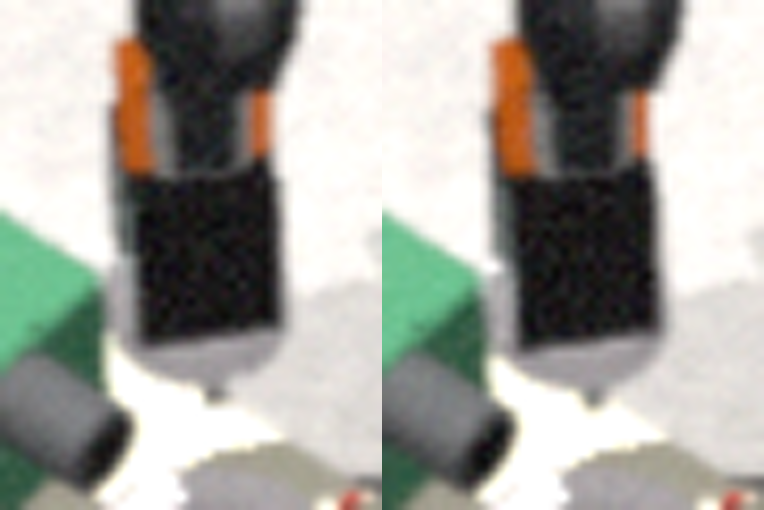

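View pics/ov4.png

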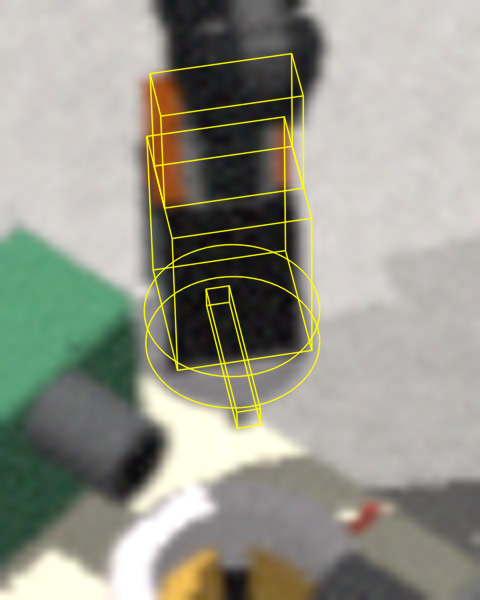

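The half turn moved the cell only about 0.4–0.7 px, so it is nearly centred in the hand and most of the offset was camera bias. I'll lower it to just above the rim and compare cell and rim directly in the same image.

```bash
python3 - <<'E'
from h import *
from workcell import r
r.movel([.512,-.1942,.123],vel=.1); r.hold(.2)
s=r.observe();P=s["position"];print(s["clock"],P,s["eef_rot"],s["wrist_force"])
for n,crop in(("scene",(270,105,60,60)),("top",(410,270,60,60))):
    im=np.ascontiguousarray(r.read_camera(n)["color"][:,:,::-1]); cv2.imwrite(f"pics/near_{n}_full.png",im)
    overlay(n,im,[],crop,10,f"pics/near_{n}.png",2.0)
E
```

```text
12.4417 [ 0.5124 -0.1944  0.1237] [-1.5708  0.0013  2.7753] [-0.1012  0.5351 -2.2668]
```

View pics/near_scene.png

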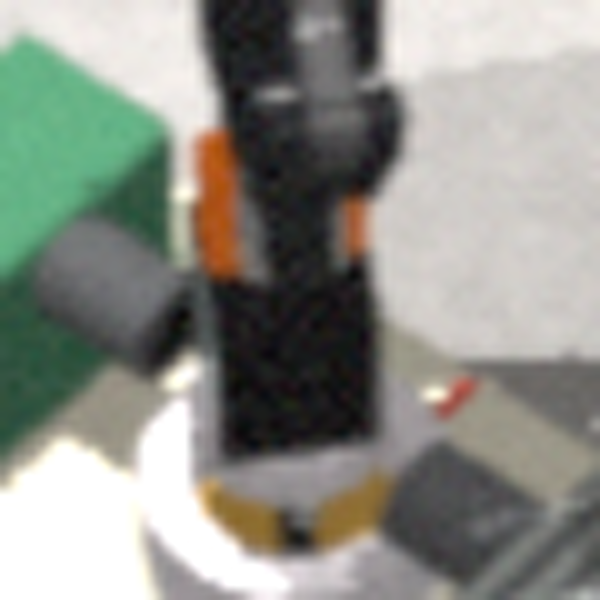

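View pics/near_top.png

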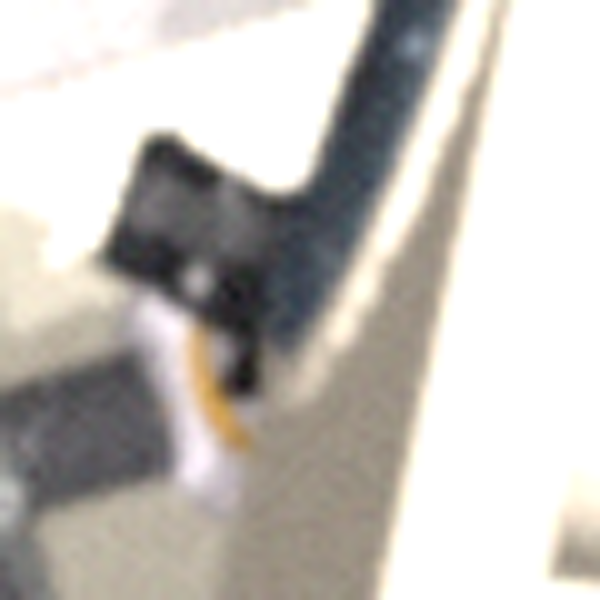

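```bash
python3 - <<'E'
from h import *
P=[.5124,-.1944,.1237]; z0=P[2]-.0700
im=cv2.imread("pics/near_scene_full.png")
cs=[(c,(0,255,255)) for c in cellpts(P[0],P[1],z0,np.radians(69))][:-5]
cs+=[(circ(.5122,-.1952,.046,R),(0,0,255)) for R in(.034,.0235)]
overlay("scene",im,cs,(270,105,60,60),10,"pics/ov5.png",2.0)
E
```

```text
(no output)
```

View pics/ov5.png

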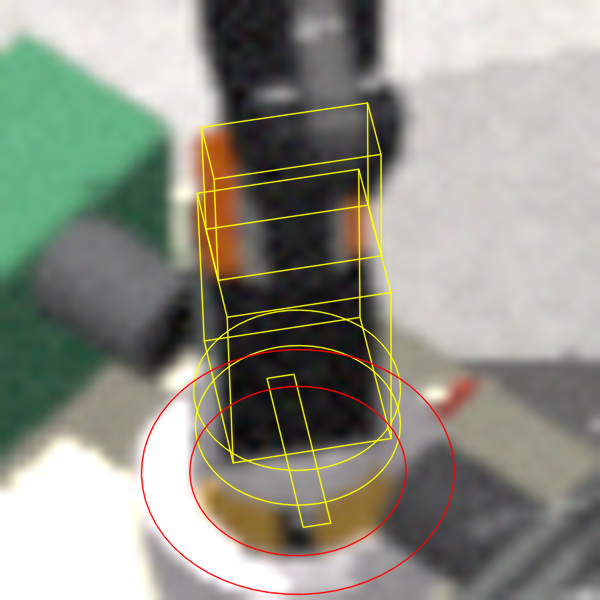

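```bash
cat >> h.py <<'E'
def st(r,n=3):
    F=[];T=[]
    for _ in range(n):
        s=r.observe();F.append(s["wrist_force"]);T.append(s["wrist_torque"]);r.hold(.02)
    return s["clock"],s["position"],np.mean(F,0),np.mean(T,0),s
E
python3 - <<'E'
from h import *
from workcell import r
s=r.observe();yaw=s["eef_rot"][2]
o=[-np.pi/2,0,yaw]
x,y=.5112,-.1939
r.movel([x,y,.119],o,vel=.05);r.hold(.2)
c,p,F0,T0,_=st(r,5);print(c,p,F0,T0)
z=.119
while z>.1005:
    z-=.001; r.movel([x,y,z],o,vel=.03)
    c,p,F,T,_=st(r,2);d=F-F0
    print(round(c,2),round(z,4),p,d,T-T0)
    if np.linalg.norm(d)>4:print("contact");break
E
```

```text
13.0583 [ 0.5112 -0.1939  0.119 ] [ 0.015   0.1791 -2.1263] [0.0007 0.0164 0.0021]
13.34 0.118 [ 0.5112 -0.1939  0.1179] [-0.3719 -0.3279  0.4944] [0.007  0.0126 0.0234]
13.62 0.117 [ 0.5112 -0.1939  0.1169] [ 0.0633 -0.653  -0.087 ] [-0.0072 -0.0025 -0.0057]
13.91 0.116 [ 0.5112 -0.1939  0.1159] [-0.3274 -0.3179 -0.499 ] [ 0.019  -0.0087 -0.0064]
14.19 0.115 [ 0.5111 -0.1939  0.1149] [-0.4895 -0.5055  0.6936] [-0.0143 -0.0174  0.0116]
14.47 0.114 [ 0.5111 -0.1939  0.1139] [ 0.224  -0.06   -0.3501] [-0.004   0.0286 -0.0198]
14.76 0.113 [ 0.5111 -0.1939  0.1129] [ 0.1784 -0.8062  0.6403] [-0.0395  0.0268 -0.0478]
15.04 0.112 [ 0.5112 -0.1939  0.1119] [-0.3359 -0.3087  0.7701] [-0.0034 -0.029  -0.0269]
15.32 0.111 [ 0.5112 -0.1939  0.111 ] [ 0.1811 -0.3228  0.4705] [-0.0219  0.0066  0.0375]
15.61 0.11 [ 0.5112 -0.1939  0.11  ] [ 0.5359 -0.6554  0.212 ] [ 0.0202 -0.0286  0.0221]
15.89 0.109 [ 0.5112 -0.1939  0.1089] [-0.2954  0.183   0.2889] [-0.051  -0.0072 -0.0167]
16.18 0.108 [ 0.5111 -0.1939  0.1079] [0.1305 0.3984 0.0607] [ 0.0147 -0.0271  0.0125]
16.46 0.107 [ 0.5112 -0.1939  0.1069] [-0.4515 -0.833   0.4343] [ 0.0056 -0.0167 -0.0304]
16.74 0.106 [ 0.5112 -0.1939  0.1059] [-0.1557 -0.3679 -0.2677] [0.0221 0.0028 0.0348]
17.02 0.105 [ 0.5112 -0.1939  0.1049] [-0.1715 -0.4887 -0.5847] [ 0.0354 -0.0586  0.0075]
17.31 0.104 [ 0.5112 -0.1939  0.1039] [ 0.2488 -0.5687 -0.0245] [-0.0311 -0.016  -0.0469]
17.59 0.103 [ 0.5112 -0.1939  0.1029] [0.1565 0.1757 0.1389] [-0.0203 -0.0565  0.0618]
17.88 0.102 [ 0.5113 -0.1939  0.1021] [0.2417 0.5651 1.2712] [ 0.0189 -0.0362  0.0168]
18.16 0.101 [ 0.5116 -0.194   0.1018] [-1.5263  1.149   9.2818] [ 0.1795  0.3894 -0.0223]
contact
```

The cell entered the well without touching it and met the cup floor at TCP z≈0.102, as expected for the key lying across the slot. Now I'll turn it slowly under light load.

```bash
python3 - <<'E'
from h import *
from workcell import r
x,y,z=.5112,-.1939,.1015
yaw=r.observe()["eef_rot"][2]
F0=np.array([-.1,-.1,-2.0])
r.movel([x,y,z],vel=.02)
for i in range(14):
    yaw-=np.radians(1.0)
    r.movel([x,y,z],[-np.pi/2,0,yaw],vel=.02)
    c,p,F,T,s=st(r,3);d=F-F0
    print(round(c,2),"cellyaw",round(np.degrees(s["eef_rot"][2])-90,2),p,d,T)
    if np.linalg.norm(d)>13: print("hi");break
    if d[2]<2: print("dropped?");break
E
```

```text
18.71 cellyaw 68.02 [ 0.5116 -0.194   0.1019] [0.1196 1.1688 6.9936] [ 0.0834  0.1205 -0.0058]
19.01 cellyaw 67.01 [ 0.5116 -0.1941  0.1018] [-0.5673  0.7002  7.181 ] [0.0426 0.0824 0.0313]
19.31 cellyaw 66.04 [ 0.5116 -0.1941  0.1018] [0.1832 0.6659 7.7982] [-0.0015  0.0183  0.0397]
19.61 cellyaw 65.05 [ 0.5115 -0.1941  0.1017] [ 0.5431 -0.2093  7.6598] [-0.1452 -0.0661  0.0207]
19.91 cellyaw 64.03 [ 0.5106 -0.1937  0.101 ] [0.1582 0.1117 0.4879] [-0.0226 -0.0456  0.009 ]
dropped?
```

```bash
python3 - <<'E'
from h import *
from workcell import r
x,y,z=.5111,-.1939,.1015
F0=np.array([-.1,-.1,-2.0])
a=np.radians(90+62.0)
r.movel([x,y,.1013],[-np.pi/2,0,a],vel=.02)
z=.1013
while z>.0952:
    c,p,F,T,s=st(r,3);d=F-F0
    print(round(c,2),round(z,4),"cellyaw",round(np.degrees(s["eef_rot"][2])-90,2),p,d,T)
    if np.linalg.norm(d)>7: print("contact");break
    z-=.0008
    r.movel([x,y,z],[-np.pi/2,0,a],vel=.02)
E
```

```text
20.21 0.1013 cellyaw 62.06 [ 0.5106 -0.1937  0.1009] [0.1772 0.6604 0.5407] [ 0.0043 -0.0234 -0.0181]
20.51 0.1005 cellyaw 62.02 [ 0.511  -0.1939  0.1004] [0.6251 0.127  0.0963] [-0.0313  0.0069  0.0115]
20.81 0.0997 cellyaw 62.0 [ 0.5111 -0.1939  0.0997] [ 0.0859  0.1494 -0.035 ] [-0.0032  0.0079  0.033 ]
21.11 0.0989 cellyaw 62.0 [ 0.5111 -0.1939  0.0989] [0.3457 0.3241 0.0577] [-0.013   0.0357  0.039 ]
21.41 0.0981 cellyaw 62.0 [ 0.5111 -0.1939  0.0981] [0.1036 0.0961 0.1577] [-0.0239  0.0116  0.0019]
21.71 0.0973 cellyaw 62.0 [ 0.5111 -0.1939  0.0973] [0.1803 0.2194 0.5603] [ 0.0045 -0.0124  0.0136]
22.01 0.0965 cellyaw 62.0 [ 0.5111 -0.1939  0.0965] [-0.0073  0.0222  0.0061] [ 0.0003 -0.0142  0.0069]
22.31 0.0957 cellyaw 62.0 [ 0.5113 -0.194   0.0961] [-0.4385  1.2177  6.3702] [ 0.096   0.3007 -0.0162]
```

The cell is fully home, having sunk 5.8 mm to firm floor contact. Next I'll turn it clockwise gently, monitoring the moment.

```bash
python3 - <<'E'
from h import *
from workcell import r
x,y,z=.5112,-.1939,.0959
F0=np.array([-.1,-.1,-2.0])
c=62.0
r.movel([x,y,z],vel=.02)
while c>22.5:
    c-=1.5 
    r.movel([x,y,z],[-np.pi/2,0,np.radians(90+c)],vel=.02)
    t,p,F,T,s=st(r,2);d=F-F0
    print(round(t,2),c,round(np.degrees(s["eef_rot"][2])-90,2),p,d,T)
    if abs(T[2])>.62 or np.linalg.norm(d)>14 or p[2]>.098: print("stop");break
E
```

```text
23.09 60.5 60.53 [ 0.5116 -0.1941  0.0961] [ 0.0488 -0.3288  7.3485] [-0.0259  0.1393 -0.0595]
23.38 59.0 59.04 [ 0.5115 -0.194   0.0961] [-0.1055  0.8382  7.8236] [-0.0228  0.1421 -0.0248]
23.66 57.5 57.54 [ 0.5113 -0.1938  0.0961] [-1.119   1.6159  8.1597] [0.1516 0.2986 0.0704]
23.94 56.0 56.06 [ 0.5111 -0.1937  0.0961] [-2.1998  2.5397 10.0764] [0.2902 0.4051 0.2407]
24.23 54.5 54.56 [ 0.5111 -0.1937  0.0961] [-1.4539  2.4157  8.7756] [0.3227 0.4017 0.2595]
24.51 53.0 53.06 [ 0.5112 -0.1937  0.0961] [-1.9162  1.9319  9.3492] [0.335  0.3889 0.2579]
24.79 51.5 51.56 [ 0.5112 -0.1937  0.0961] [-0.7125  1.3047  9.1629] [0.3287 0.332  0.2836]
25.07 50.0 50.06 [ 0.5112 -0.1937  0.0961] [-1.1092  1.254   9.316 ] [0.3309 0.3506 0.2506]
25.36 48.5 48.56 [ 0.5112 -0.1937  0.0961] [-1.1771  1.7308  9.4757] [0.337  0.3542 0.2764]
25.64 47.0 47.06 [ 0.5112 -0.1937  0.0961] [-1.1077  2.      8.5499] [0.3217 0.3574 0.2787]
25.93 45.5 45.57 [ 0.5112 -0.1937  0.0961] [-1.2009  2.6559  8.9682] [0.2963 0.3274 0.3159]
26.21 44.0 44.07 [ 0.5113 -0.1937  0.0961] [-0.7763  1.9231  8.0409] [0.356  0.303
[... 689 characters left out ...]
0.0961] [-0.7642  1.9773  8.5392] [0.3059 0.2437 0.2753]
28.76 30.5 30.56 [ 0.5114 -0.1937  0.0961] [-0.4189  1.767   7.3737] [0.3186 0.1923 0.2853]
29.04 29.0 29.06 [ 0.5114 -0.1938  0.0961] [-0.587   1.1844  8.7674] [0.3174 0.2295 0.3213]
29.32 27.5 27.56 [ 0.5114 -0.1938  0.0961] [-0.5028  1.2893  8.2355] [0.3261 0.1889 0.2729]
29.61 26.0 26.06 [ 0.5115 -0.1938  0.0961] [-0.2256  1.3953  8.3414] [0.3052 0.2093 0.2832]
29.89 24.5 24.56 [ 0.5115 -0.1938  0.0961] [-0.4034  0.9356  8.5149] [0.3281 0.1309 0.3132]
30.18 23.0 23.06 [ 0.5115 -0.1938  0.0961] [-0.936   1.6573  8.1388] [0.3081 0.198  0.2642]
30.46 21.5 21.56 [ 0.5115 -0.1938  0.0961] [-0.6259  1.9932  7.8897] [0.3224 0.1672 0.279 ]
```

```bash
python3 - <<'E'
from h import *
from workcell import r
x,y,z=.5112,-.1939,.0959
F0=np.array([-.1,-.1,-2.0])
c=21.5
while c>11.0:
    c-=0.5
    r.movel([x,y,z],[-np.pi/2,0,np.radians(90+c)],vel=.02)
    t,p,F,T,s=st(r,3);d=F-F0
    print(round(t,2),c,round(np.degrees(s["eef_rot"][2])-90,2),p,d,T)
    if T[2]>.45 or np.linalg.norm(d)>14 or p[2]>.098: print("stop");break
E
```

```text
30.76 21.0 21.07 [ 0.5115 -0.1938  0.0961] [-0.175   1.5289  8.0426] [0.3352 0.1827 0.3415]
31.06 20.5 20.57 [ 0.5115 -0.1938  0.0961] [0.0631 1.7484 8.1618] [0.3102 0.1254 0.3371]
31.36 20.0 20.07 [ 0.5115 -0.1938  0.0961] [0.3836 1.5668 8.1871] [0.3137 0.1109 0.3453]
31.66 19.5 19.57 [ 0.5115 -0.1938  0.0961] [-0.3563  1.8469  7.8557] [0.2736 0.126  0.3558]
31.96 19.0 19.07 [ 0.5115 -0.1938  0.0961] [0.0449 1.6102 7.5832] [0.2787 0.1467 0.3666]
32.26 18.5 18.57 [ 0.5115 -0.1938  0.0961] [-0.3227  1.824   7.8942] [0.3199 0.122  0.3399]
32.56 18.0 18.07 [ 0.5115 -0.1938  0.0961] [0.2583 1.9317 8.079 ] [0.2956 0.1349 0.3466]
32.86 17.5 17.57 [ 0.5115 -0.1939  0.0961] [-0.0847  1.2039  7.9357] [0.3047 0.1191 0.3762]
33.16 17.0 17.07 [ 0.5115 -0.1938  0.0961] [-0.6176  1.4466  8.0772] [0.3049 0.1465 0.3337]
33.46 16.5 16.58 [ 0.5115 -0.1938  0.0961] [-0.0889  1.599   7.9768] [0.3089 0.1108 0.4292]
33.76 16.0 16.1 [ 0.5115 -0.1938  0.0961] [-0.0449  1.633   7.7572] [0.334  0.0789 0.5507]
stop
```

I felt the stop at about 16.3° (the cameras put the stage yaw at 17.5°). Next I'll unload, release, retreat and look.

```bash
python3 - <<'E'
from h import *
from workcell import r
r.movel([.5114,-.1939,.0962],[-np.pi/2,0,np.radians(90+16.7)],vel=.02)
t,p,F,T,s=st(r,4);print(t,p,F,T)
r.grip(0.5)
t,p,F,T,s=st(r,4);print(t,p,F,T,s["opening"])
r.movel([.5114,-.1939,.20],vel=.08)
r.movel([.42,.12,.30],vel=.3)
t,p,F,T,s=st(r,4);print(t,p,F,T)
cs=[(c,(0,0,255)) for c in cellpts(.5115,-.194,.0262,np.radians(17.5))]
for n,crop in(("scene",(255,90,100,100)),("top",(395,255,100,100))):
    im=np.ascontiguousarray(r.read_camera(n)["color"][:,:,::-1]); cv2.imwrite(f"pics/end_{n}_full.png",im)
    overlay(n,im,[],crop,6,f"pics/end_{n}.png",1.6)
E
```

```text
34.075 [ 0.5115 -0.1938  0.0961] [0.6832 1.5302 2.9077] [ 0.2899 -0.027   0.3449]
34.5333 [ 0.5113 -0.194   0.0961] [-0.3378 -0.3649 -0.3207] [0.016  0.0098 0.0245] 0.49851820360606797Traceback (most recent call last):
  File "<stdin>", line 8, in <module>
workcell.MotionError: the arm cannot follow that straight line within its joint ranges
```

```bash
python3 - <<'E'
from h import *
from workcell import r
print(r.observe()["position"])
r.move_pose([.42,.15,.30],[-np.pi/2,0,np.radians(-60)])
t,p,F,T,s=st(r,4);print(t,p,F,T)
for n,crop in(("scene",(255,90,100,100)),("top",(395,255,100,100))):
    im=np.ascontiguousarray(r.read_camera(n)["color"][:,:,::-1]); cv2.imwrite(f"pics/end_{n}_full.png",im)
    overlay(n,im,[],crop,6,f"pics/end_{n}.png",1.6)
E
```

```text
[ 0.5111 -0.1938  0.1994]
38.325 [0.4201 0.1498 0.2999] [-0.0691  0.132  -0.2017] [-0.0068  0.0023 -0.0048]
```

View pics/end_scene.png

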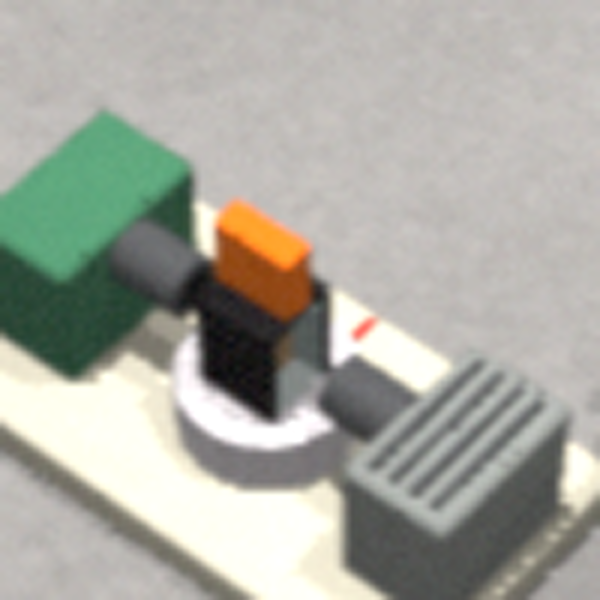

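View pics/end_top.png

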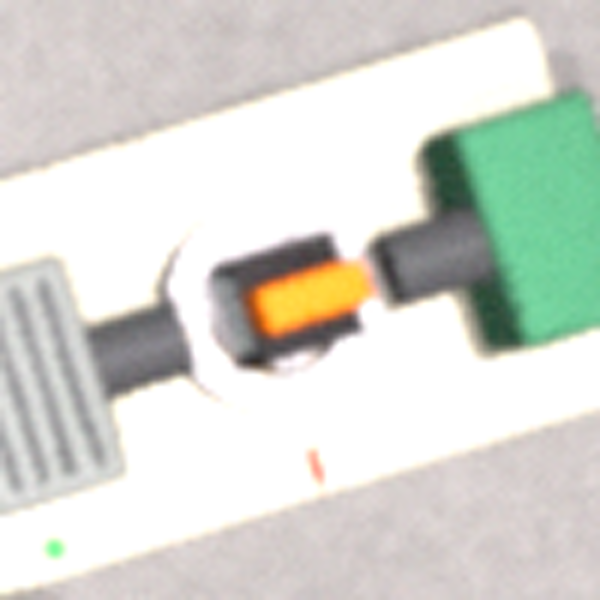

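View pics/end_top_full.png

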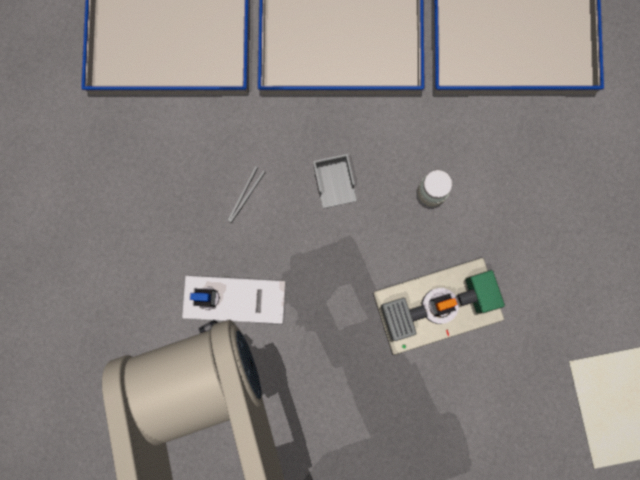

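```bash
python3 - <<'E'
from h import *
im=cv2.imread("pics/end_top_full.png")[270:330,410:480]
k=8;b=cv2.resize(im,None,fx=k,fy=k,interpolation=cv2.INTER_CUBIC).astype(int)
m=((b[:,:,2]-b[:,:,0])>90).astype(np.uint8)
n,l,stt,_=cv2.connectedComponentsWithStats(m);i=1+np.argmax(stt[1:,4]);m=(l==i).astype(np.uint8)
c=max(cv2.findContours(m,0,2)[0],key=cv2.contourArea);print(cv2.minAreaRect(c))
ys,xs=np.nonzero(m);w=np.cov(xs,ys);e,v=np.linalg.eigh(w);print("PCA slope deg",np.degrees(np.arctan2(-v[1,1],v[0,1])))
print(back("top",(410+(xs.mean()-3.5)/8,270+(ys.mean()-3.5)/8),.122))
o=lambda x,y:(395+(x-2.5)/6,255+(y-2.5)/6)
for p,q,z,t in(((248,290),(360,262),.122,"tab"),((220,268),(330,237),.092,"cap"),((255,362),(358,330),.092,"cap2")):
    d=back("top",o(*p),z)-back("top",o(*q),z);print(t,np.degrees(np.arctan2(d[1],d[0]))-90)
# scene: tab top-face edges
o=lambda x,y:(255+(x-2.5)/6,90+(y-2.5)/6)
for p,q,z,t in(((243,201),(313,245),.122,"tabback"),((217,225),(291,272),.122,"tabfront"),((202,287),(277,335),.092,"cap")):
    d=back("scene",o(*q),z)-back("scene",o(*p),z);print(t,np.degrees(np.arctan2(d[1],d[0]))-90)
E
python3 -c "
import cv2
im=cv2.imread('pics/end_scene_full.png')[115:175,275:325]
cv2.imwrite('pics/endz.png',cv2.resize(im,None,fx=10,fy=10,interpolation=cv2.INTER_CUBIC))"
```

```text
((295.66754150390625, 274.5330810546875), (69.396240234375, 157.8450927734375), 72.55281829833984)
PCA slope deg -162.39682898814377
[ 0.5126 -0.1933  0.122 ]
tab 14.21577790840955
cap 15.909398020897555
cap2 17.396439939404004
tabback 18.337843330027667
tabfront 18.273443932931983
cap 18.455196202015884
```

View pics/endz.png

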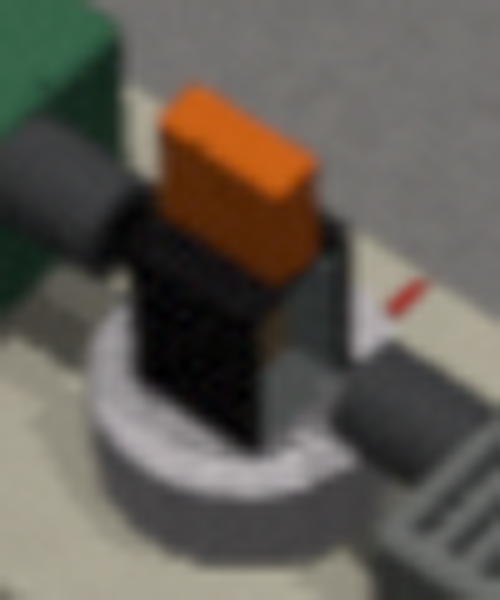

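The view shows the cell upright and sunk in the well. Tab yaw measures 17.5° against a stage yaw of 17.5°, and the other objects look unmoved. I'm handing the job in.

```bash
python3 -c "
from workcell import r
r.finish_job();print(r.observe()['clock'])"
```

```text
the job is handed in; nothing more can be done
the job is handed in; nothing more can be done
```

The check cell is loaded, turned to the stop and released, and the job is handed in. The system gives no verdict, so the checks below are my own.

**What I did:** I took the cell by its orange tab with the fingertips above the black cap. I lowered it into the well at 0.511, -0.194 without touching the wall. The key met the cup floor at about 7–9 N. Turning slowly, I felt it drop at a cell yaw of about 64°. The cell then sank freely by 5.8 mm onto the cup floor, so it was fully home. I swung cell and cup clockwise against 0.25–0.35 N m. The moment rose to 0.55 N m at about 16.1° (the stop), so I eased off, opened the fingers and withdrew by about 38 s.

**Last checks:**
- **Angle:** the tab's outline in the top picture gives 17.5°, and the stage measures 17.5°. Single edges read off the pictures ranged from 14° to 18°, and the arm's own angle at release was 16.7°. All are within the 0.1 rad limit.
- **Seating:** the cell looks upright, centred and sunk in the well.
- **Other objects:** the blue-gripped cell, jar, scoop and tweezers look unmoved in the top picture. I compared them by eye only.
- **Forces:** the wrist force during contact stayed below about 11 N in every reading. The contact force between cell and stage is not reported.

**What disagreed or failed:**
- The scene camera was about 2 mm off near the well. I corrected for this with a half turn of the cell in the hand and by comparing the cell directly with the rim.
- One straight-line retreat, well above the cell, was refused by the arm. I replaced it with a joint-space move.

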